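# Drop the new catch disc into its pocket on the gear box lid

### The arm

A 6-joint arm with a two-finger parallel gripper is mounted at the origin on the work surface. World frame = base frame: x ahead of the robot, y to its left, z up, the work surface at z = 0. Lengths are in m, angles in rad, forces in N, time in s.
With the tool pointing down it reaches from about 0.3 to 0.775 m from the base axis. Payload 14.6 kg.
Tool frame: the origin (TCP) lies on the centre line of the jaws, within the pads' length; the fingertips stand 25 mm ahead of it and the grasp point (between the pads) lies 6 mm ahead of it; z points along the fingers, x is the direction in which the jaws open and shut, and the axes are right-handed (so a half turn about z gives the same grasp; the last joint's range is limited). The gripper opens to 94 mm and grips with 3 to 60 N. Pads are 16 mm wide; open, the fingers measure 119 mm over their backs; the gripper's body (75 mm by 177 mm) begins 78 mm behind the grasp point.
Start: joints at [-1.171, 0.3, 1.521, -0, 1.321, -0.067], TCP at [0.248, -0.491, 0.23] pointing down, gripper open.
Joint ranges: [-3.03, 3.03], [-0.79, 2.21], [0.23, 2.52], [-1.04, 4.18], [0, 3.07], [-2.55, 2.55]. Speed limits (rad/s): [2.22, 2.22, 2.57, 3.14, 3.14, 3.14].

### API

Orientations are given as a unit quaternion [x, y, z, w].
In Python, from rig import bot gives the robot as it stands.
- The arm moves only by the tool send_rows, never from a script. Its argument "commands" is a list of rows, each a list of 6 numbers: the shift along the world's x, y, z each as a share of 750 mm, from -1 to 1, then the turn, a rotation vector about the world's x, y, z each as a share of pi/4 rad, from -1 to 1. In form: [[dx, dy, dz, ax, ay, az], ...]. A call has 1 to 12 rows; each row is the pose to reach, as a shift and turn from the pose commanded when the call began; what a row does not reach only later rows make up. A row lasts 1/8 s, in which the tool goes at most 62.5 mm and 10.7 degrees, less where a joint would pass 70% of its speed; a pose out of reach is approached as far as the arm can. A call with a number of a shift or a turn outside -1 to 1 is refused whole. A call with a gripper value outside its range is refused whole. "claw" is the gripper's target within -1 to 1 (shut at 1, half-way at 0, fully open at -1), set as the call begins (left out, the last holds). The fingers move at their own pace and stop on an object; the grip force is fixed at half the most. Time passes only in rows, so rows that repeat a pose let the fingers close. It gives the time, the measured TCP pose, the force and the opening at its end, in the units of the state.
- bot.get_state(): the state, without advancing time (a new reading comes with each control period).
- bot.read_camera(name): name is "side" or "top" or "wrist"; returns a dict with "image" (420x560x3 uint8, red, green, blue), "z_map" (420x560 float32, m along the optical axis (not along the pixel's ray), 0 where there is no reading), "mtx" (3x3 intrinsics, pixels), "pose" (4x4, takes a point from camera to world coordinates). Camera axes: x right, y up, looking along -z (the intrinsics and any distortion apply to the point x, -y, -z); pixel columns grow to the right and rows downward; lengths in m; the calibration is good to about 2 mm. A picture is of the moment at which its call begins.
- bot.finish_job(): hands the job in, once; it reports no verdict.
The state is a dict: "clock": time; "q": joint angles; "joint_velocities": joint speeds; "joint_torque": joint torques, N m; "tool_pos": TCP position; "tool_rot": TCP orientation; "wrist_force": force on the tool from outside, world axes, zero at the start; "wrist_torque": the same for the moment, N m; "grip_width": finger opening in m.
Only numpy, scipy, OpenCV 4.12 (cv2) and the standard library are available. Lean on these libraries where they do the work, as an engineer would, in place of code of your own. Each camera call takes 0.05 s, during which the arm holds its last target. There are 200 camera calls.

### The job

The latch of the blue gear box has snapped and a new catch plate has just been glued on its lid. Pick up the flat steel disc, lay it flat on the plate to the side of the round pocket, and slide it across the plate until you feel it drop in; leave it sitting fully home and flat in the pocket and let go. The glue is fresh, so work gently (never push on the box or plate with more than 20 N), and leave the bowl, the pegs and the peg extractor where they lie.

Things in the scene. Friction and masses are not known exactly. Their poses are not given: they have to be found in the camera images.
- disc_center (a point): centre (half-way up) of the flat stainless steel disc, 48 mm in diameter, 12 mm thick, 110 to 230 g, loose; it starts lying flat on the table. Its z axis is the disc's axis. Slid loosely (not gripped tight) it tips into the pocket some mm before their centres meet, and may then rest tilted, its low side in the pocket, until it is worked on towards that low side
- gearbox: closed blue plastic storage box with a snapped latch on its front, fixed, 160 mm (its x) by 240 mm (its y) and 100 mm high, with a flat lid; origin at the centre of its underside, z up
- plate_level (a point): point straight above the centre of the lid at the height of the catch plate's top, 110 mm above the box's origin; axes as the box. The aluminium plate, 110 (x) by 180 (y) by 10 mm thick, is glued on the lid, sides parallel to the box, but by hand: its centre is up to 12 mm in x and 12 mm in y off this point, and that is not measured
- floor_level (a point): point on the box, below plate_level by 5 mm, at the height of the pocket's flat floor. The round pocket, 51 mm wide, 5 mm deep, 1 mm chamfer, is at the plate's own centre, so off this point by the same unmeasured shift. Home, the disc's centre is 6 mm above this point and 7 mm of it stands proud. 
- bowl: white ceramic bowl, 130 mm across, 55 mm high, loose, a bystander; origin at the centre of its underside
- peg_left: yellow aluminium V-peg, 180 mm long along its x, 24 mm wide, 13 mm high, loose on the table on the left, a bystander; origin at the middle of its underside
- peg_right: a second such V-peg on the right, a bystander
- extractor: stainless steel peg extractor, a flat T-handled hook 185 mm long along its x (handle at -x, 90 mm wide), 10 mm high, loose on the table, a bystander; origin underneath, about mid-length
Not all that is in view belongs to the job. Of the things shaped like the part that bears disc_center, the bare steel one is meant.

How it is judged:
On the way, in this order (a step that is already met when the one before it is completed fails the run):
1. the disc lies flat on top of the catch plate, beside the pocket, touching it (x of disc_center in the frame of gearbox between -0.06 and 0.06 m and y of disc_center in the frame of gearbox between -0.1 and 0.1 m and z of disc_center in the frame of gearbox between 0.1145 and 0.1175 m and angle between disc_center's own z axis and vertical below 0.05 rad and contact force between disc and gearbox above 0.1 N), for 0.1 s.
2. the disc has dropped into the pocket and lies flat on its floor (x of disc_center in the frame of gearbox between -0.02 and 0.02 m and y of disc_center in the frame of gearbox between -0.02 and 0.02 m and z of disc_center in the frame of gearbox between 0.1095 and 0.1123 m and angle between disc_center's own z axis and vertical below 0.05 rad), for 0.2 s.
At the end, for the whole second after the job is handed in: the disc lies at rest and flat (within 3 degrees) on the floor of the pocket: its centre 111 mm above the box's origin within about 1.4 mm, within 20 mm in x and y of the lid's centre, let go (all of step 2 and linear speed of disc below 0.01 m/s); the robot touches nothing.
It fails at once if the box or its plate is pushed with more than 20 N (contact force between gearbox and anything else above 20 N).
It fails at once if the bowl is moved more than 20 mm (distance of bowl from where it was at the start of the episode above 0.02 m).
It fails at once if the left peg is moved more than 20 mm (distance of peg_left from where it was at the start of the episode above 0.02 m).
It fails at once if the right peg is moved more than 20 mm (distance of peg_right from where it was at the start of the episode above 0.02 m).
It fails at once if the peg extractor is moved more than 20 mm (distance of extractor from where it was at the start of the episode above 0.02 m).
It also fails if it takes over 72 s, if anything falls off the work surface, if the arm or the gripper's body presses on something with over 40 N, if the wrist force passes 120 N, or if a joint passes its speed limit or range.

## Working session

There is one attempt and no reset: what is moved stays moved. The work goes in short steps, Python scripts to look and compute and a tool call to move; the robot and the scene stay as the last step left them, time stands still between calls to the robot, and variables do not carry over. Pictures are saved under pics/ and viewed, about 8 in all and at most 12, crops included, and the job is handed in when it is done.

Besides the shell and the picture viewer there is one more tool, called after "Emit:" as a command line: name --pt "numbers of a row" for each row, then --argument value for the rest. send_rows: Moves the arm, as the interface text tells. Its arguments: {"type":"object","properties":{"commands":{"type":"array","items":{"type":"array","items":{"type":"number"}}},"claw":{"type":"number"}},"required":["commands"]}

```bash
mkdir -p pics
cat > h.py <<'E'
import numpy as np, cv2
from rig import bot
def cam(n,save=None):
    d=bot.read_camera(n)
    if save: cv2.imwrite('pics/'+save+'.png',d['image'][:,:,::-1])
    np.savez('last_'+n+'.npz',**d)
    return d
def load(n): return dict(np.load('last_'+n+'.npz'))
def pts(d):
    z=d['z_map']; h,w=z.shape; K=d['mtx']
    u,v=np.meshgrid(np.arange(w),np.arange(h))
    P=np.stack([(u-K[0,2])/K[0,0]*z,-(v-K[1,2])/K[1,1]*z,-z],-1)
    return P@d['pose'][:3,:3].T+d['pose'][:3,3]
def ray(d,uv,h):
    K=d['mtx'];uv=np.atleast_2d(uv).astype(float)
    r=np.stack([(uv[:,0]-K[0,2])/K[0,0],-(uv[:,1]-K[1,2])/K[1,1],-np.ones(len(uv))],-1)@d['pose'][:3,:3].T
    o=d['pose'][:3,3]; return o+r*((h-o[2])/r[:,2])[:,None]
E
python3 - <<'E'
from h import *
s=bot.get_state(); print(s)
for n in('top','side'):
    d=cam(n,n+'0'); print(n,d['mtx'],d['pose'])
E
```

```text
{'clock': 0.0, 'q': array([-1.17063443e+00,  3.00474615e-01,  1.52160442e+00,  1.26554584e-05,
        1.32072715e+00, -6.66095691e-02]), 'joint_velocities': array([-0.00073046,  0.00087914,  0.00077818,  0.00165089, -0.00068079,
       -0.00067584]), 'joint_torque': array([-4.19859134e-03, -5.31813276e+01, -3.52743816e+01,  7.06927897e-02,
        2.44660873e-02, -1.15788298e-04]), 'tool_pos': array([ 0.24740081, -0.49093584,  0.22987452]), 'tool_rot': array([ 8.51469945e-01, -5.24403056e-01, -4.90765673e-04, -3.56866475e-04]), 'wrist_force': array([ 0.09479559, -0.56299401,  0.77857437]), 'wrist_torque': array([-0.03209612,  0.00911442, -0.00807776]), 'grip_width': 0.09408629233982657}
top [[407.18546725   0.         288.84432974]
 [  0.         407.18546725 210.94838161]
 [  0.           0.           1.        ]] [[-0.00879458  0.99868176 -0.05057062  0.49004134]
 [-0.99995398 -0.00858938  0.00427371  0.01746774]
 [ 0.0038337   0.05060588  0.99871134  1.30665816]
 [ 0.          0.          0.          1.        ]]
side [[425.57045861   0.         273.0185881 ]
 [  0.         425.57045861 209.45074844]
 [  0.           0.           1.        ]] [[-0.77301939  0.38596306 -0.50346157 -0.02973535]
 [-0.63434445 -0.46160142  0.62010584  0.74344789]
 [ 0.00693937  0.79872188  0.60166037  0.80475923]
 [ 0.          0.          0.          1.        ]]
```

```bash
python3 -c "
import cv2,numpy as np
a=cv2.imread('pics/top0.png');b=cv2.imread('pics/side0.png');print(a.shape)"; ls
```

```text
(420, 560, 3)
h.py
last_side.npz
last_top.npz
pics
```

View pics/top0.png

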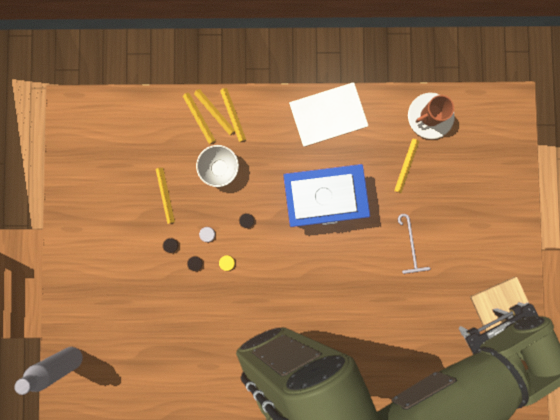

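View pics/side0.png

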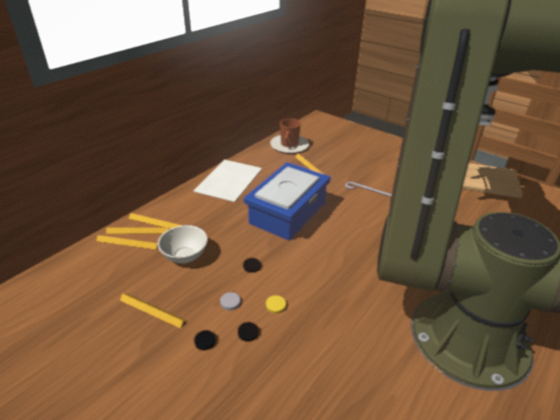

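Five disc-shaped things in the top view: black at (171,245), (196,264) and (247,221), yellow at (227,263), grey metallic at (207,234). In the side view the grey one is at (230,301). The grey one fits "bare steel"; I'll confirm it in a crop and measure it along with the box.

Run:
```python
from h import *
d=load('top'); im=d['image']; hsv=cv2.cvtColor(im,cv2.COLOR_RGB2HSV)
a=cv2.resize(im[200:290,150:270],None,fx=4,fy=4,interpolation=cv2.INTER_CUBIC)
b=cv2.resize(im[155:235,275:380],None,fx=4.5,fy=4.5,interpolation=cv2.INTER_CUBIC)[:360]
c=np.zeros((360,480+b.shape[1],3),np.uint8);c[:a.shape[0],:480]=a;c[:b.shape[0],480:]=b
cv2.imwrite('pics/crop.png',cv2.resize(c[:,:,::-1],None,fx=.83,fy=.83))
P=pts(d)
def blob(m,near):
    n,l,s,ct=cv2.connectedComponentsWithStats(m.astype(np.uint8))
    k=1+np.argmin([np.hypot(*(c-near)) if s[i+1,4]>20 else 1e9 for i,c in enumerate(ct[1:])]); return l==k
m=blob((hsv[...,1]<70)&(hsv[...,2]>90),(207,234))
print('disc px',m.sum(),'z',np.median(P[m][:,2]))
for nm,dd,near in(('top',d,(207,234)),('side',load('side'),(230,301))):
    h2=cv2.cvtColor(dd['image'],cv2.COLOR_RGB2HSV); mm=blob((h2[...,1]<70)&(h2[...,2]>90),near)
    Q=pts(dd); v,u=np.nonzero(mm); r=ray(dd,np.c_[u,v],0.012)
    print(nm,mm.sum(),'cen',r.mean(0),'ext',np.ptp(r,0),'depth cen',np.median(Q[mm],0))
m=blob((hsv[...,0]>105)&(hsv[...,0]<130)&(hsv[...,1]>120),(330,195))
m&=P[...,2]>.085
v,u=np.nonzero(m); r=ray(d,np.c_[u,v],0.1)[:,:2].astype(np.float32)
print('lid',cv2.minAreaRect(r),np.median(P[m][:,2]))
m=blob((hsv[...,1]<70)&(hsv[...,2]>110)&(P[...,2]>.09),(325,180))
v,u=np.nonzero(m); r=ray(d,np.c_[u,v],0.11)[:,:2].astype(np.float32)
print('plate',cv2.minAreaRect(r),np.median(P[m][:,2]))
```

```text
disc px 191 z 0.012868738629042253
top 191 cen [0.48451859 0.2734582  0.012     ] ext [4.45089543e-02 4.75534008e-02 2.22044605e-16] depth cen [0.48467437 0.27239377 0.01286874]
side 284 cen [0.4825731  0.27493659 0.012     ] ext [5.11059471e-02 5.14335577e-02 2.22044605e-16] depth cen [0.48195103 0.27569154 0.01296885]
lid ((0.5970550775527954, -0.09981650114059448), (0.15633635222911835, 0.23674458265304565), 6.569708347320557) 0.10053965521229691
plate ((0.593736469745636, -0.09080944955348969), (0.11329265683889389, 0.18348224461078644), 6.683219909667969) 0.11006826264157632
```

View pics/crop.png

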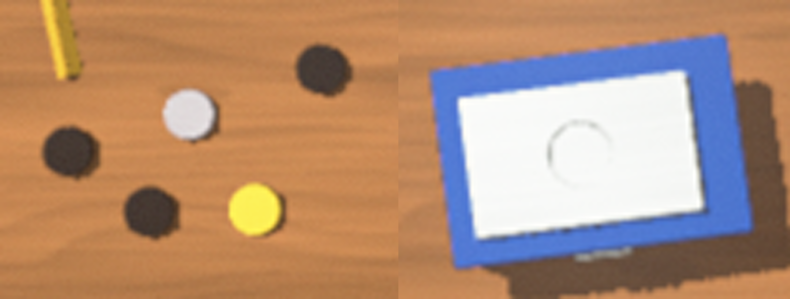

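The crop confirms the bare steel disc (top pixel (207,234)), with a plain grey face beside the black and yellow ones. The plate and its round pocket ring show clearly. Sizes agree: disc about 47 mm, lid 156x237 mm, plate 113x183 mm. I'm moving above the disc with the jaws along the box's y.

Emit:
send_rows --pt "0.316 1 0 0 0 -0.449" --pt "0.316 1 0 0 0 -0.449" --pt "0.316 1 0 0 0 -0.449" --pt "0.316 1 0 0 0 -0.449" --pt "0.316 1 0 0 0 -0.449" --pt "0.316 1 0 0 0 -0.449" --pt "0.316 1 0 0 0 -0.449" --pt "0.316 1 0 0 0 -0.449" --pt "0.316 1 0 0 0 -0.449" --pt "0.316 1 0 0 0 -0.449" --pt "0.316 1 0 0 0 -0.449" --pt "0.316 1 0 0 0 -0.449" --claw -1

```text
clock: 1.6
tool_pos: [0.4737, 0.2262, 0.2303]
tool_rot: [0.746, -0.666, 0.0, 0.0]
wrist_force: [0.5, -0.6, -0.1]
grip_width: 0.094
```

Emit:
send_rows --pt "0 0.027 0 0 0 0" --pt "0 0.027 0 0 0 0" --pt "0 0.027 0 0 0 0" --pt "0 0.027 0 0 0 0" --pt "0 0.027 0 0 0 0" --pt "0 0.027 0 0 0 0"

```text
clock: 2.35
tool_pos: [0.4736, 0.2438, 0.2306]
tool_rot: [0.746, -0.666, 0.0, -0.0]
wrist_force: [-0.1, 0.0, -0.3]
grip_width: 0.094
```

```bash
cat >> h.py <<'E'
def st():
    s=bot.get_state(); q=s['tool_rot']
    from scipy.spatial.transform import Rotation as R
    M=R.from_quat(q).as_matrix()
    print('t %.2f'%s['clock'],'pos',s['tool_pos'].round(4),'yaw %.2f'%np.degrees(np.arctan2(M[1,0],M[0,0])),'toolz',M[:,2].round(4),'F',s['wrist_force'].round(2),'T',s['wrist_torque'].round(3),'w %.4f'%s['grip_width'],'q',s['q'].round(2))
    return s
E
python3 - <<'E'
from h import *
st(); d=cam('wrist','w1')
hsv=cv2.cvtColor(d['image'],cv2.COLOR_RGB2HSV);P=pts(d)
m=(hsv[...,1]<60)&(hsv[...,2]>90)&(P[...,2]>.006)&(P[...,2]<.02)&(d['z_map']>0)
n,l,s,ct=cv2.connectedComponentsWithStats(m.astype(np.uint8))
for i in range(1,n):
    if s[i,4]>300:
        v,u=np.nonzero(l==i); r=ray(d,np.c_[u,v],.012); print(s[i],r.mean(0),np.ptp(r,0),np.median(P[l==i],0))
E
```

```text
t 2.35 pos [0.4736 0.2438 0.2306] yaw -83.49 toolz [ 3.e-04  1.e-04 -1.e+00] F [-0.1   0.03 -0.26] T [-0.     0.029  0.042] w 0.0940 q [ 0.41  0.26  1.57 -0.    1.31  1.86]
[ 230  148   45   45 1586] [0.48339243 0.27254909 0.012     ] [4.74159369e-02 4.68938135e-02 1.11022302e-16] [0.48363521 0.27250934 0.01291066]
```

View pics/w1.png

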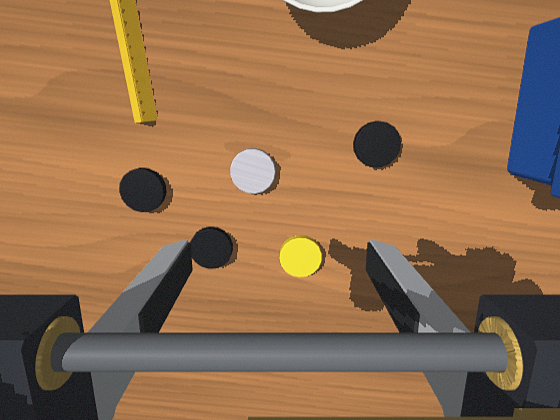

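The wrist view shows the steel disc at (252,171) with clear space either side. Its position (0.484, 0.273) agrees with the top view within 1 mm. I'm going down so the tips are 6 mm above the table, then gripping the top half of the rim.

Emit:
send_rows --pt "0.014 0.039 -0.05 0 0 0" --pt "0.014 0.039 -0.12 0 0 0" --pt "0.014 0.039 -0.19 0 0 0" --pt "0.014 0.039 -0.22 0 0 0" --pt "0.014 0.039 -0.24 0 0 0" --pt "0.014 0.039 -0.255 0 0 0" --pt "0.014 0.039 -0.266 0 0 0" --pt "0.014 0.039 -0.266 0 0 0" --pt "0.014 0.039 -0.266 0 0 0"

```text
clock: 3.52
tool_pos: [0.4843, 0.2736, 0.0315]
tool_rot: [0.746, -0.666, 0.0, -0.0]
wrist_force: [0.5, -0.1, 1.2]
grip_width: 0.0943
```

Emit:
send_rows --pt "0 0 0 0 0 0" --pt "0 0 0 0 0 0" --pt "0 0 0 0 0 0" --pt "0 0 0 0 0 0" --pt "0 0 0 0 0 0" --pt "0 0 0 0 0 0" --claw 0.2

```text
clock: 4.28
tool_pos: [0.484, 0.2735, 0.0309]
tool_rot: [0.746, -0.666, -0.0, 0.0]
wrist_force: [-0.0, -0.1, 0.5]
grip_width: 0.0469
```

Run:
```python
from h import *
st()
```

```text
t 4.28 pos [0.484  0.2735 0.0309] yaw -83.46 toolz [-1.e-04 -0.e+00 -1.e+00] F [-0.01 -0.15  0.47] T [-0.043  0.039 -0.025] w 0.0469 q [0.45 0.56 1.67 0.   0.92 1.91]
```

Emit:
send_rows --pt "0 0 0.03 0 0 0" --pt "0 0 0.09 0 0 0" --pt "0 0 0.17 0 0 0" --pt "0 0 0.25 0 0 0" --pt "0 0 0.3 0 0 0" --pt "0 -0.08 0.3 0 0 0" --pt "0 -0.16 0.3 0 0 0" --pt "0 -0.24 0.3 0 0 0" --pt "0 -0.32 0.3 0 0 0" --pt "0 -0.4 0.3 0 0 0" --pt "0 -0.44 0.3 0 0 0" --pt "0 -0.44 0.3 0 0 0"

```text
clock: 5.78
tool_pos: [0.4838, -0.0581, 0.2558]
tool_rot: [0.745, -0.667, -0.0, 0.0]
wrist_force: [-0.2, 0.7, -1.7]
grip_width: 0.0466
```

Emit:
send_rows --pt "0 0 0 0 0 0" --pt "0 0 0 0 0 0" --pt "0 0 0 0 0 0"

```text
clock: 6.15
tool_pos: [0.484, -0.0558, 0.2559]
tool_rot: [0.747, -0.665, -0.0, -0.0]
wrist_force: [0.1, 0.5, -0.9]
grip_width: 0.0471
```

Run:
```python
from h import *
st(); d=cam('wrist','w2')
hsv=cv2.cvtColor(d['image'],cv2.COLOR_RGB2HSV);P=pts(d)
m=(hsv[...,0]>105)&(hsv[...,0]<130)&(hsv[...,1]>120)&(abs(P[...,2]-.1)<.006)
v,u=np.nonzero(m); r=ray(d,np.c_[u,v],.1)[:,:2].astype(np.float32); print('lid',cv2.minAreaRect(r))
m=(hsv[...,1]<70)&(abs(P[...,2]-.11)<.003)&(d['z_map']>0)
v,u=np.nonzero(m); r=ray(d,np.c_[u,v],.11)[:,:2].astype(np.float32); print('plate',cv2.minAreaRect(r),np.median(P[m][:,2]))
m=(abs(P[...,2]-.105)<.0025)&(hsv[...,1]<70)&(d['z_map']>0)
n,l,s,ct=cv2.connectedComponentsWithStats(cv2.morphologyEx(m.astype(np.uint8),cv2.MORPH_OPEN,np.ones((3,3))))
for i in range(1,n):
    if s[i,4]>150:
        v,u=np.nonzero(l==i); r=ray(d,np.c_[u,v],.105); print(s[i],r.mean(0),np.ptp(r,0),cv2.minEnclosingCircle(r[:,:2].astype(np.float32)))
```

```text
t 6.15 pos [ 0.484  -0.0558  0.2559] yaw -83.39 toolz [-0.e+00  1.e-04 -1.e+00] F [ 0.13  0.5  -0.89] T [ 0.033  0.065 -0.023] w 0.0471 q [-0.19  0.14  1.66  0.    1.35  1.27]
lid ((0.5816327929496765, -0.10239332914352417), (0.1306637078523636, 0.23852741718292236), 6.652501583099365)
plate ((0.5904308557510376, -0.09162227809429169), (0.10566158592700958, 0.1804078370332718), 6.737325191497803) 0.11077665081633681
[ 307   38   63   67 3305] [ 0.59349997 -0.09150925  0.105     ] [5.04083139e-02 5.05204652e-02 1.11022302e-16] ((0.5930761694908142, -0.09160592406988144), 0.02565101347863674)
```

View pics/w2.png

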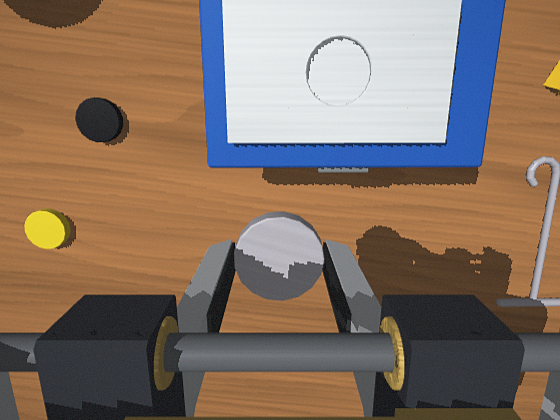

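The pocket shows at (338,72) in the wrist view, measured at (0.593, -0.0916) and 51 mm across, which matches the plate centre within 1 mm. The disc is held flat at (279,255). Next I check its offset in the jaws.

Run:
```python
from h import *
d=load('wrist');P=pts(d)
m=np.zeros(P.shape[:2],bool);m[205:302,228:330]=1
Z=P[...,2];m&=(Z>.225)&(Z<.245)&(d['z_map']>0)
m=cv2.morphologyEx(m.astype(np.uint8),cv2.MORPH_OPEN,np.ones((5,5)))>0
top=np.median(Z[m]);print('top',top,m.sum())
m&=abs(Z-top)<.002
v,u=np.nonzero(m);print(u.min(),u.max(),v.min(),v.max());r=ray(d,np.c_[u,v],top)
print(r.mean(0),cv2.minEnclosingCircle(r[:,:2].astype(np.float32)))
A=np.c_[P[m][:,:2],np.ones(m.sum())];print('slope',np.linalg.lstsq(A,Z[m],rcond=None)[0])
```

```text
top 0.23795897333611526 6473
228 329 215 299
[ 0.4842373  -0.05615385  0.23795897] ((0.4866008162498474, -0.055922601372003555), 0.026829341426491737)
slope [-3.54288241e-03 -8.21506993e-05  2.39705220e-01]
```

Emit:
send_rows --pt "0.035 0.006 0 0 0 0" --pt "0.07 0.013 0 0 0 0" --pt "0.105 0.019 0 0 0 0" --pt "0.137 0.025 -0.02 0 0 0" --pt "0.137 0.025 -0.06 0 0 0" --pt "0.137 0.025 -0.09 0 0 0" --pt "0.137 0.025 -0.12 0 0 0" --pt "0.137 0.025 -0.13 0 0 0" --pt "0.137 0.025 -0.14 0 0 0" --pt "0.137 0.025 -0.145 0 0 0" --pt "0.137 0.025 -0.145 0 0 0" --pt "0.137 0.025 -0.145 0 0 0"

```text
clock: 7.7
tool_pos: [0.5869, -0.0378, 0.1477]
tool_rot: [0.746, -0.666, 0.0, -0.0]
wrist_force: [0.5, 0.1, -1.8]
grip_width: 0.0472
```

The disc is flat in the grip (slope under 0.004 rad) and centred on the TCP within 1 mm. I'm lowering it gently onto the plate.

Emit:
send_rows --pt "0 0 -0.002 0 0 0" --pt "0 0 -0.004 0 0 0" --pt "0 0 -0.006 0 0 0" --pt "0 0 -0.0075 0 0 0" --pt "0 0 -0.0075 0 0 0"

```text
clock: 8.32
tool_pos: [0.5867, -0.0377, 0.1415]
tool_rot: [0.746, -0.666, -0.0, 0.0]
wrist_force: [0.4, -0.4, -1.9]
grip_width: 0.0469
```

Run:
```python
from h import *
st()
```

```text
t 8.32 pos [ 0.5867 -0.0377  0.1415] yaw -83.46 toolz [-2.e-04  0.e+00 -1.e+00] F [ 0.44 -0.38 -1.93] T [ 0.032 -0.005  0.028] w 0.0469 q [-0.13  0.47  1.51  0.    1.17  1.33]
```

Emit:
send_rows --pt "0 0 -0.0004 0 0 0" --pt "0 0 -0.0006 0 0 0" --pt "0 0 -0.0006 0 0 0"

```text
clock: 8.7
tool_pos: [0.5867, -0.0378, 0.1411]
tool_rot: [0.746, -0.666, -0.0, 0.0]
wrist_force: [0.6, -0.1, -1.8]
grip_width: 0.0468
```

Emit:
send_rows --pt "0 0 -0.0002 0 0 0" --pt "0 0 -0.0004 0 0 0" --pt "0 0 -0.0004 0 0 0"

```text
clock: 9.07
tool_pos: [0.5868, -0.0377, 0.1409]
tool_rot: [0.746, -0.666, 0.0, -0.0]
wrist_force: [-0.0, 0.7, 0.0]
grip_width: 0.0469
```

Contact felt: the vertical force rose by about 1.9 N at the expected height. I'm loosening the jaws to a cage about 4 mm wider than the disc.

Emit:
send_rows --pt "0 0 0 0 0 0" --pt "0 0 0 0 0 0" --pt "0 0 0 0 0 0" --pt "0 0 0 0 0 0" --pt "0 0 0 0 0 0" --pt "0 0 0 0 0 0" --claw -0.1

```text
clock: 9.82
tool_pos: [0.5867, -0.0378, 0.1408]
tool_rot: [0.746, -0.666, -0.0, 0.0]
wrist_force: [-0.5, 0.1, -0.8]
grip_width: 0.0517
```

Run:
```python
from h import *
st(); d=cam('wrist','w3');P=pts(d);Z=P[...,2]
m=np.zeros(Z.shape,bool);m[205:302,228:330]=1
m&=(Z>.118)&(Z<.128)&(d['z_map']>0);m=cv2.morphologyEx(m.astype(np.uint8),cv2.MORPH_OPEN,np.ones((5,5)))>0
print(m.sum(),np.median(P[m],0));A=np.c_[P[m][:,:2],np.ones(m.sum())];print('slope',np.linalg.lstsq(A,Z[m],rcond=None)[0])
```

```text
t 9.82 pos [ 0.5867 -0.0378  0.1408] yaw -83.46 toolz [-0. -0. -1.] F [-0.46  0.07 -0.79] T [ 0.022  0.013 -0.014] w 0.0517 q [-0.13  0.47  1.51 -0.    1.17  1.33]
6025 [ 0.58752021 -0.03820101  0.12291667]
slope [-0.01159348 -0.00052333  0.12965146]
```

View pics/w3.png

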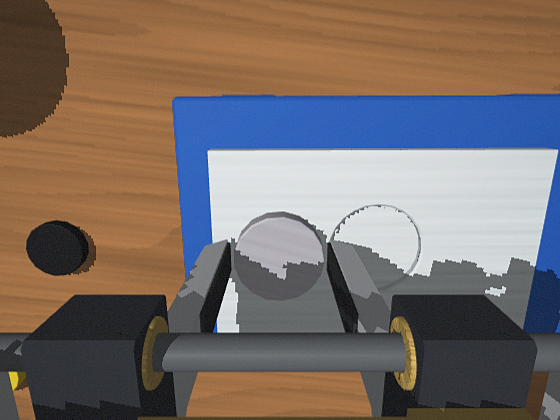

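The picture shows the disc flat on the plate at (279,255), top height 0.122 as expected, with the pocket to its right at (376,245). I'm re-measuring the pocket from this close view.

Run:
```python
from h import *
d=load('wrist');P=pts(d);Z=P[...,2]
m=np.zeros(Z.shape,bool);m[195:300,326:430]=1
pl=np.median(Z[160:200,230:420]);print('plate z',pl)
m&=(Z<pl-.003)&(Z>pl-.008)
m=cv2.morphologyEx(m.astype(np.uint8),cv2.MORPH_OPEN,np.ones((3,3)))
c=max(cv2.findContours(m,0,1)[0],key=cv2.contourArea)[:,0]
r=ray(d,c,.1055)[:,:2]
from scipy.optimize import least_squares
k=c[:,0]>350
f=least_squares(lambda p:np.hypot(*(r[k]-p).T)-.0252,[.593,-.0916],loss='soft_l1',f_scale=.0005);print('pocket',f.x,np.abs(f.fun).mean(),k.sum())
g=cv2.cvtColor(d['image'],cv2.COLOR_RGB2GRAY)
m=np.zeros(Z.shape,np.uint8);m[205:302,228:330]=1;m[(Z<.118)|(Z>.128)]=0
m=cv2.morphologyEx(m,cv2.MORPH_OPEN,np.ones((5,5)))
c=max(cv2.findContours(m,0,1)[0],key=cv2.contourArea)[:,0];c=c[c[:,1]<250] ;r=ray(d,c,.122)[:,:2]
f=least_squares(lambda p:np.hypot(*(r-p).T)-.024,[.587,-.038],loss='soft_l1',f_scale=.0005);print('disc',f.x,np.abs(f.fun).mean())
```

```text
plate z 0.11092858280343343
pocket [ 0.59212318 -0.09247673] 0.0027309111008482724 197
disc [ 0.58600581 -0.0382785 ] 0.0002936206493791912
```

Both measurements agree within about 1 mm: the pocket lies about 54 mm from the disc along the jaw axis. I'm lowering the cage to 2 mm above the plate and sliding towards the pocket.

Emit:
send_rows --pt "0 0 -0.002 0 0 0" --pt "0 0 -0.005 0 0 0" --pt "0 0 -0.005 0 0 0" --pt "0.0005 -0.004 -0.005 0 0 0" --pt "0.001 -0.008 -0.005 0 0 0" --pt "0.0014 -0.012 -0.005 0 0 0" --pt "0.0019 -0.016 -0.005 0 0 0" --pt "0.0023 -0.02 -0.005 0 0 0" --pt "0.0028 -0.024 -0.005 0 0 0" --pt "0.0032 -0.028 -0.005 0 0 0" --pt "0.0037 -0.032 -0.005 0 0 0" --pt "0.004 -0.035 -0.005 0 0 0"

```text
clock: 11.38
tool_pos: [0.5898, -0.0642, 0.1371]
tool_rot: [0.746, -0.666, -0.0, 0.0]
wrist_force: [0.7, 0.8, -0.4]
grip_width: 0.0517
```

Emit:
send_rows --pt "0.0003 -0.002 0 0 0 0" --pt "0.0005 -0.004 0 0 0 0" --pt "0.0007 -0.006 0 0 0 0" --pt "0.0009 -0.008 0 0 0 0" --pt "0.0012 -0.01 0 0 0 0" --pt "0.0014 -0.012 0 0 0 0" --pt "0.0016 -0.014 0 0 0 0" --pt "0.0019 -0.016 0 0 0 0" --pt "0.0021 -0.018 0 0 0 0" --pt "0.0023 -0.02 0 0 0 0" --pt "0.0026 -0.022 0 0 0 0" --pt "0.0028 -0.024 0 0 0 0"

```text
clock: 12.88
tool_pos: [0.5919, -0.0821, 0.1371]
tool_rot: [0.746, -0.666, 0.0, -0.0]
wrist_force: [-0.3, 0.8, -0.3]
grip_width: 0.0519
```

```bash
cat > dm.py <<'E'
from h import *
import sys
st(); d=cam('wrist',sys.argv[1]);P=pts(d);Z=P[...,2]
m=np.zeros(Z.shape,np.uint8);m[200:302,225:335]=1
m[(Z<.1135)|(Z>.128)]=0;m=cv2.morphologyEx(m,cv2.MORPH_OPEN,np.ones((5,5)))
m=m>0;print(m.sum(),'med',np.median(P[m],0).round(4));A=np.c_[P[m][:,:2]-P[m][:,:2].mean(0),np.ones(m.sum())];print('slope',np.linalg.lstsq(A,Z[m],rcond=None)[0].round(4))
E
python3 dm.py w4
```

```text
t 12.88 pos [ 0.5919 -0.0821  0.1371] yaw -83.46 toolz [ 1.e-04  0.e+00 -1.e+00] F [-0.27  0.84 -0.26] T [ 0.305  0.086 -0.05 ] w 0.0519 q [-0.2   0.49  1.48  0.    1.17  1.26]
6630 med [ 0.5933 -0.0804  0.1228]
slope [-0.0368  0.0014  0.1226]
```

Still flat on the plate, about 12 mm short. I'm continuing slowly.

Emit:
send_rows --pt "0.0001 -0.001 0 0 0 0" --pt "0.0002 -0.002 0 0 0 0" --pt "0.0004 -0.003 0 0 0 0" --pt "0.0005 -0.004 0 0 0 0" --pt "0.0006 -0.005 0 0 0 0" --pt "0.0007 -0.006 0 0 0 0" --pt "0.0008 -0.007 0 0 0 0" --pt "0.0009 -0.008 0 0 0 0" --pt "0.001 -0.009 0 0 0 0" --pt "0.0012 -0.01 0 0 0 0" --pt "0.0012 -0.01 0 0 0 0"

```text
clock: 14.3
tool_pos: [0.5927, -0.0896, 0.137]
tool_rot: [0.746, -0.666, -0.0, 0.0]
wrist_force: [0.1, 0.3, 0.1]
grip_width: 0.0517
```

```bash
python3 dm.py w5
```

```text
t 14.30 pos [ 0.5927 -0.0896  0.137 ] yaw -83.47 toolz [-1.e-04 -0.e+00 -1.e+00] F [0.15 0.34 0.11] T [ 0.053 -0.003 -0.005] w 0.0517 q [-0.21  0.5   1.47 -0.    1.17  1.25]
6434 med [ 0.5939 -0.0884  0.1209]
slope [-0.0665  0.0965  0.1208]
```

The disc has tipped, low side forward (slope 0.097 along y). I'm working it on towards the low side.

Emit:
send_rows --pt "0.0001 -0.001 0 0 0 0" --pt "0.0002 -0.002 0 0 0 0" --pt "0.0003 -0.003 0 0 0 0" --pt "0.0003 -0.003 0 0 0 0"

```text
clock: 14.85
tool_pos: [0.593, -0.0918, 0.1371]
tool_rot: [0.746, -0.666, 0.0, -0.0]
wrist_force: [0.0, 0.1, 0.3]
grip_width: 0.0517
```

Emit:
send_rows --pt "0.0001 -0.001 0 0 0 0" --pt "0.0002 -0.002 0 0 0 0" --pt "0.0002 -0.002 0 0 0 0"

```text
clock: 15.22
tool_pos: [0.5931, -0.0933, 0.1371]
tool_rot: [0.746, -0.666, 0.0, -0.0]
wrist_force: [-0.2, 0.1, 0.3]
grip_width: 0.0521
```

```bash
python3 dm.py w6
```

```text
t 15.22 pos [ 0.5931 -0.0933  0.1371] yaw -83.46 toolz [ 1.e-04 -0.e+00 -1.e+00] F [-0.22  0.1   0.28] T [ 0.184 -0.012  0.003] w 0.0521 q [-0.22  0.5   1.47 -0.    1.17  1.24]
6103 med [ 0.5938 -0.0918  0.1179]
slope [-0.0058 -0.0003  0.1179]
```

The disc has dropped home: top at 0.1179 against 0.1228 on the plate, and level (slopes 0.006 or less). I'm opening the jaws and lifting clear.

Emit:
send_rows --pt "0 0.001 0 0 0 0" --pt "0 0.002 0 0 0 0" --pt "0 0.002 0 0 0 0" --pt "0 0.002 0 0 0 0" --pt "0 0.002 0 0 0 0" --claw -0.6

```text
clock: 15.9
tool_pos: [0.5931, -0.0918, 0.1371]
tool_rot: [0.746, -0.666, 0.0, -0.0]
wrist_force: [0.9, -0.3, -0.8]
grip_width: 0.0754
```

Emit:
send_rows --pt "0 0 0.01 0 0 0" --pt "0 0 0.03 0 0 0" --pt "0 0 0.07 0 0 0" --pt "-0.03 0 0.12 0 0 0" --pt "-0.08 0 0.15 0 0 0" --pt "-0.14 0 0.15 0 0 0" --pt "-0.14 0 0.15 0 0 0" --pt "-0.14 0 0.15 0 0 0" --pt "-0.14 0 0.15 0 0 0"

```text
clock: 17.02
tool_pos: [0.4888, -0.0918, 0.2497]
tool_rot: [0.746, -0.666, 0.0, -0.0]
wrist_force: [-0.5, -0.3, -0.2]
grip_width: 0.075
```

Run:
```python
from h import *
st(); d=cam('wrist','w7');P=pts(d);Z=P[...,2]
m=((Z>.1145)&(Z<.125)&(d['z_map']>0)).astype(np.uint8);m=cv2.morphologyEx(m,cv2.MORPH_OPEN,np.ones((5,5)))
n,l,s,ct=cv2.connectedComponentsWithStats(m)
for i in range(1,n):
    if s[i,4]>400:
        k=l==i;Q=P[k];print(s[i],Q.mean(0).round(4),np.ptp(Q,0).round(4));A=np.c_[Q[:,:2]-Q[:,:2].mean(0),np.ones(len(Q))];print('slope',np.linalg.lstsq(A,Q[:,2],rcond=None)[0].round(4))
pm=(abs(Z-.1105)<.002);print('plate z',np.median(Z[pm]))
```

```text
t 17.02 pos [ 0.4888 -0.0918  0.2497] yaw -83.45 toolz [ 1.e-04 -0.e+00 -1.e+00] F [-0.49 -0.28 -0.18] T [-0.02   0.014  0.05 ] w 0.0750 q [-0.26  0.17  1.64  0.    1.34  1.2 ]
[ 263   38   63   67 3264] [ 0.5922 -0.0917  0.1178] [0.0469 0.0472 0.0053]
slope [-0.0014 -0.0007  0.1178]
plate z 0.11080595966620688
```

View pics/w7.png

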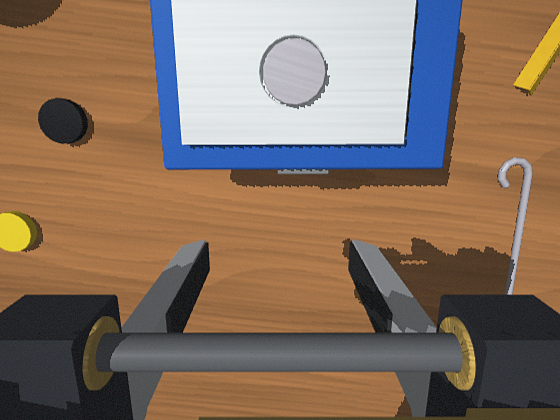

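The disc sits in the pocket at (294,71), flat and 7.0 mm proud of the plate. The gripper is empty and clear of everything, so I'm handing in.

```bash
python3 -c "
from rig import bot
print(bot.finish_job())"
```

```text
the job is handed in; nothing more can be done
None
```

The bare steel disc is home and flat in the pocket, and I handed the job in at about 17 s of the 72 s allowed. I gripped it by the top half of its rim, laid it flat on the plate about 54 mm from the pocket, and loosened the jaws to a loose cage. I then slid it across until it tipped in, worked it on towards its low side until it dropped home, opened the jaws and lifted away.

**Last checks:**
- **Height:** the disc stands 7.0 mm proud of the plate, as it should when home.
- **Tilt:** under 0.002 rad.
- **Position:** its centre is at about (0.592, -0.092), on the measured pocket centre and roughly 9–10 mm from the lid's centre.
- **Force:** wrist readings stayed within about 2 N at the end of every move from the lowering on, against the 20 N limit; I had no readings within the moves.
- **Bystanders:** the arm stayed well clear of the bowl, pegs and extractor, and I did not measure their positions again afterwards.

**Disagreements:**
- The close-up fit of the pocket was poor (2.7 mm mean residual), but its centre matched the earlier views within about 1 mm.
- The jaw opening read 47 mm on the 48 mm disc.
- Depth readings were about 1 mm high throughout.

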